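# Sort the condiments back into spice rack and cruet board

### The job

Please put the condiments back where they belong: the spice rack is for the three spice jars only, one to a hole, and the low cruet board is for the salt shaker (small middle well) and for the pepper mill and the mustard pot (the two large wells, either way round). Someone has put the salt shaker in the rack, so its hole has to be cleared for the spice jar that was left out. Set everything upright and fully down in its hole or well, let nothing fall over, and leave the glass and the egg cup where they are.

Things in the scene. Friction and masses are not known exactly. Their poses are not given: they have to be found in the camera images.
- spice_rack: Light wood spice rack, 254x92x62 mm, does not move. Origin: centre of its underside; x along the row, z up. Three equal round holes, 56 mm across, at x = -72, 0, 72 mm, y = 0, through a board whose top is 46 mm up; what stands in a hole rests on a base board 14 mm above the worktop. End cheeks 62 mm high. At the start two spice jars and the salt shaker fill it in any order.
- cruet_board: Brown wood cruet board, a plank 256x108x22 mm with rounded edges and a low steel handle at each end, does not move. Origin: centre of its underside; x along the row, z up. Three round wells 10 mm deep, floors 12 mm above the worktop: a small one, 58 mm across, at x = 0, and two large ones, 76 mm across, at x = -72 and 72 mm, all at y = 0. Empty at the start.
- stray_jar_centre (a point): The spice jar missing from the rack: a cylindrical glass jar with a flat black screw cap, 41 mm across (body and cap), 105 mm high, about 110 g, standing upright on the worktop. The point is its centre, half-way up; z along its axis, up.
- salt_shaker_centre (a point): The salt shaker, standing in the spice rack by mistake: clear body and a grey pierced dome, 90 mm high, about 100 g; 44 mm across up to 66 mm above its foot, the dome 35 mm. The point is its centre, half-way up; z along its axis, up.
- pepper_mill_centre (a point): Turned wooden pepper mill, 58 mm across at the foot, 170 mm high, about 180 g, standing on the worktop. Grip it by its round head: 50 mm across, the widest part 141 mm above the foot (56 mm above this point), a 12 mm knob on top. The point is its centre, half-way up; z up. Wall cupboards hang 0.57 m above the rear of the worktop, so carry it low.
- mustard_pot_centre (a point): The mustard pot: a low round pot with a flat screw lid, 62 mm across, 35 mm high, about 70 g, standing on the worktop. The point is its centre, half-way up; z along its axis, up. Gripped by its upper half it goes down into a well without the fingers meeting the plank.
- rack_jar_a_centre (a point): A spice jar that rightly stands in the rack: 41 mm across, 105 mm high, flat red screw cap. The point is its centre, half-way up; z up.
- rack_jar_b_centre (a point): The other spice jar that rightly stands in the rack: 41 mm across, 106 mm high, flat gold screw cap. The point is its centre, half-way up; z up.
- water_glass_centre (a point): A drinking glass, 81 mm across, 93 mm high, standing loose among the things; not part of the job. The point is its centre, half-way up.
- egg_cup_centre (a point): A white egg cup, 52 mm across, 58 mm high, standing loose among the things; not part of the job. The point is its centre, half-way up.
Things that resemble listed ones, but are neither listed nor needed, are in the scene too. Leave any green or turquoise look-alike of the part that bears stray_jar_centre alone.

How it is judged:
By the outcome, as a careful person would: the job done as asked, in the order asked, and still so for the second after the job is handed in, with the robot touching nothing.
It also fails if it takes over 115 s, if anything falls off the work surface, if the arm or the gripper's body presses on something with over 40 N, if the wrist force passes 120 N, or if a joint passes its speed limit or range.

### The arm

A 7-joint arm with a two-finger parallel gripper is mounted at the origin on a cart in front of the work surface, level with it; the furniture and walls round the work are solid. World frame = base frame: x ahead of the robot, y to its left, z up, the work surface at z = 0. Lengths are in m, angles in degrees, forces in N, time in s.
With the tool pointing down it reaches from about 0.425 to 0.875 m from the base axis. Payload 4.7 kg.
Tool frame: the origin (TCP) lies at the very end of the fingers, on their centre line; the grasp point (between the pads) lies 19 mm behind it (arm.grip_depth is the distance from the TCP to the grasp point, in m); z points along the fingers, y is the line along which they close (so a half turn about z gives the same grasp; the last joint's range is limited). The gripper opens to 87 mm and grips with 3 to 60 N. Pads are 19 mm wide; open, the fingers measure 117 mm over their backs; the gripper's body (75 mm by 190 mm) begins 51 mm behind the grasp point.
Start: joints at [-71.614, 18.392, -4.016, 83.108, 1.295, 78.541, -3.26], TCP at [0.196, 0.62, 0.223] pointing down, gripper open.
Joint ranges: [-163.93, 163.93], [-17.29, 119.83], [-79.2, 71.16], [3.27, 140.29], [-89.18, 269.18], [5.43, 117.66], [-154.24, 154.24]. Speed limits (degrees/s): [147.25, 147.25, 180, 180, 180, 180, 180].

### API

Orientations are given as [roll, pitch, yaw] about the fixed x, y, z axes, in that order (R = Rz(yaw) Ry(pitch) Rx(roll)).
In Python, from bench import readout, optics, workorder, arm gives the robot as it stands.
- The arm moves only by the tool step_arm, never from a script. Its argument "rows" is a list of rows, each an object of numbers: "dx", "dy", "dz": the shift along the tool's x, y, z in m; "rx", "ry", "rz": the turn, a rotation vector about the tool's x, y, z in degrees. In form: [{"dx": .., "dy": .., "dz": .., "rx": .., "ry": .., "rz": ..}, ...]. A call has 1 to 12 rows; each row is the pose to reach, as a shift and turn from the pose commanded when the call began, along the tool's axes at that moment; what a row does not reach only later rows make up. A row lasts 1/8 s, in which the tool goes at most 62.5 mm and 10.7 degrees, less where a joint would pass 70% of its speed; a pose out of reach is approached as far as the arm can. A call with a gripper value outside its range is refused whole. "hand" is the gripper's target within -1 to 1 (fully open at 1, half-way at 0, shut at -1), set as the call begins (left out, the last holds). The fingers move at their own pace and stop on an object; "squeeze" is the grip in N (left out, the last holds). Time passes only in rows, so rows that repeat a pose let the fingers close. It gives the time, the measured TCP pose, the force and the opening at its end, in the units of the state.
- readout.state(): the state, without advancing time (a new reading comes with each control period).
- optics.grab_frame(name): name is "scene" or "top" or "wrist"; returns the picture (400x640x3 uint8, red, green, blue); there is no depth.
- optics.camera_params(name): a dict with "intrinsics" (3x3 intrinsics, pixels), "D" ([k1, k2, p1, p2, k3] as OpenCV has them; the pictures are not rectified), "pose" (4x4, takes a point from camera to world coordinates). Camera axes: x right, y down, z forward; pixel columns grow to the right and rows downward; lengths in m; the calibration is good to about 2 mm. A picture is of the moment at which its call begins: read the wrist's pose just before it. camera_params takes no time and is no camera call; for the wrist camera it gives the pose at the moment of the call.
- workorder.job_done(): hands the job in, once; it reports no verdict.
The state is a dict: "t": time; "q": joint angles; "joint_velocities": joint speeds; "effort": joint torques, N m; "tcp_pos": TCP position; "tool_rot": TCP orientation; "wrist_force": force on the tool from outside, world axes, zero at the start; "torque": the same for the moment, N m; "grip_width": opening from 0.0 (shut) to 1.0 (fully open).
Only numpy, scipy, OpenCV 4.12 (cv2) and the standard library are available. Lean on these libraries where they do the work, as an engineer would, in place of code of your own. Each camera call takes 0.05 s, during which the arm holds its last target. There are 200 camera calls.

## Working session

There is one attempt and no reset: what is moved stays moved. The work goes in short steps, Python scripts to look and compute and a tool call to move; the robot and the scene stay as the last step left them, time stands still between calls to the robot, and variables do not carry over. Pictures are saved under pics/ and viewed, on a budget of 14 in all, crops included, one or two more only if the job needs it, and the job is handed in when it is done.

Besides the shell and the picture viewer there is one more tool, called after "Call:" as name(argument=value, ...), one argument or row to a line, values as JSON. step_arm: Moves the arm, as the interface text tells. Its arguments: {"type":"object","properties":{"rows":{"type":"array"},"hand":{"type":"number"},"squeeze":{"type":"number"}},"required":["rows"]}

```bash
ls; mkdir -p pics
cat > h.py <<'E'
import numpy as np, cv2
from bench import readout, optics, workorder, arm
def save(n,im): cv2.imwrite('pics/'+n+'.png',cv2.cvtColor(im,cv2.COLOR_RGB2BGR))
def ray(cam,uv,P=None):
    P=P or optics.camera_params(cam); K=np.array(P['intrinsics']);T=np.array(P['pose'])
    n=cv2.undistortPoints(np.array(uv,float).reshape(-1,1,2),K,np.array(P['D'],float)).reshape(-1,2)
    d=np.c_[n,np.ones(len(n))]@T[:3,:3].T
    return T[:3,3],d
def onz(cam,uv,z,P=None):
    o,d=ray(cam,uv,P); return o+d*((z-o[2])/d[:,2])[:,None]
def proj(cam,X,P=None):
    P=P or optics.camera_params(cam); K=np.array(P['intrinsics']);T=np.linalg.inv(np.array(P['pose']))
    return cv2.projectPoints(np.array(X,float).reshape(-1,3),cv2.Rodrigues(T[:3,:3])[0],T[:3,3],K,np.array(P['D'],float))[0].reshape(-1,2)
E
python3 - <<'E'
from h import *
for n in ['scene','top']:
    save(n+'0',optics.grab_frame(n)); P=optics.camera_params(n); print(n,np.round(P['pose'],3).tolist(),np.round(P['intrinsics'],1).tolist())
s=readout.state(); print(s)
E
```

```text
pics
scene [[0.803, -0.346, 0.485, -0.129], [-0.595, -0.454, 0.663, -0.711], [-0.01, -0.821, -0.571, 0.757], [0.0, 0.0, 0.0, 1.0]] [[438.0, 0.0, 313.1], [0.0, 438.0, 202.9], [0.0, 0.0, 1.0]]
top [[0.341, -0.907, 0.248, 0.063], [-0.94, -0.33, 0.087, -0.061], [0.003, -0.263, -0.965, 1.483], [0.0, 0.0, 0.0, 1.0]] [[435.2, 0.0, 322.7], [0.0, 435.2, 205.1], [0.0, 0.0, 1.0]]
{'t': 0.1, 'q': array([-71.61384421,  18.43578766,  -4.01545172,  83.16760485,
         1.29418489,  78.54179308,  -3.25984456]), 'joint_velocities': array([ 0.0057838 , -0.03870623, -0.05994316, -0.10760744, -0.05952083,
        0.04784946,  0.06940431]), 'effort': array([-3.64313719e-04, -4.92569125e+01, -4.05968595e-01, -3.13402033e+01,
       -6.43422268e-02,  3.93728376e-02,  8.14434293e-05]), 'tcp_pos': array([0.19619812, 0.61915825, 0.22156252]), 'tool_rot': array([-1.79900002e+02,  4.71254195e-03,  1.62423353e+02]), 'wrist_force': array([-0.05248518, -0.18195739, -0.57788014]), 'torque': array([-0.00474276,  0.02844932,  0.00649647]), 'grip_width': 0.9992593151152438}
```

View pics/scene0.png

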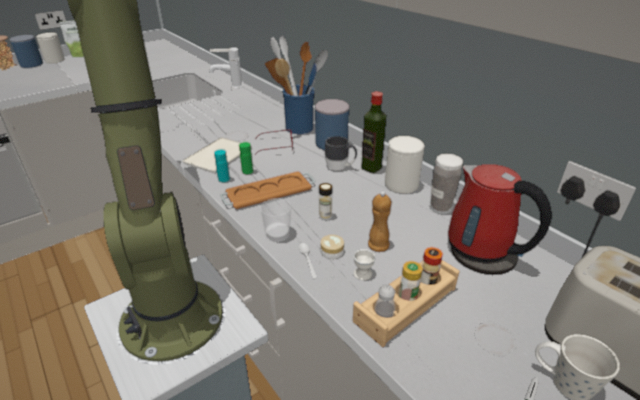

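View pics/top0.png

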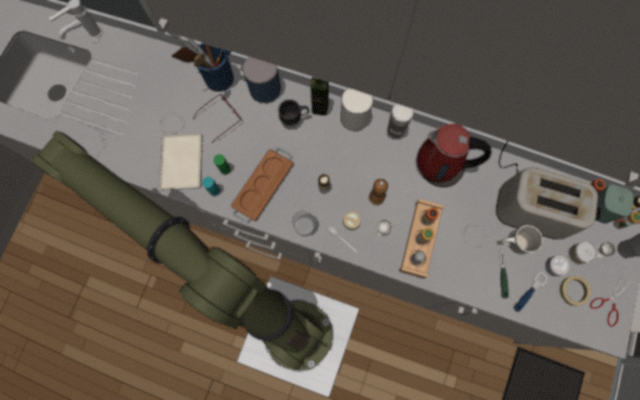

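Scene view: cruet board (268,190), black-capped jar (325,200), glass (277,220), mill (380,222), mustard (332,246), egg cup (364,264), rack (407,300) with salt (386,298), gold (411,280) and red (432,265).
Stray jar candidates are teal (222,165), green (246,158) and black-cap clear (325,200). The last fits the description, so I'll confirm it in an enlarged crop.

Run:
```python
from h import *
t=cv2.imread('pics/top0.png');s=cv2.imread('pics/scene0.png')
a=cv2.resize(t[140:290,190:450],None,fx=3,fy=3,interpolation=cv2.INTER_CUBIC)
cv2.imwrite('pics/topc.png',a)
a=cv2.resize(s[140:340,210:470],None,fx=3,fy=3,interpolation=cv2.INTER_CUBIC)
cv2.imwrite('pics/scenec.png',a)
for k,uv,z in [('jar',(324,179),.105),('mill',(380,186),.141),('must',(351,219),.035),('egg',(384,227),.058),('glass',(305,222),.05),('salt',(418,257),.1),('board',(262,184),.022)]:
    print(k,onz('top',uv,z).round(3))
```

```text
jar [[0.503 0.09  0.105]]
mill [[ 0.531 -0.092  0.141]]
must [[ 0.421 -0.038  0.035]]
egg [[ 0.428 -0.151  0.058]]
glass [[0.355 0.105 0.05 ]]
salt [[ 0.36  -0.282  0.1  ]]
board [[0.437 0.299 0.022]]
```

View pics/topc.png

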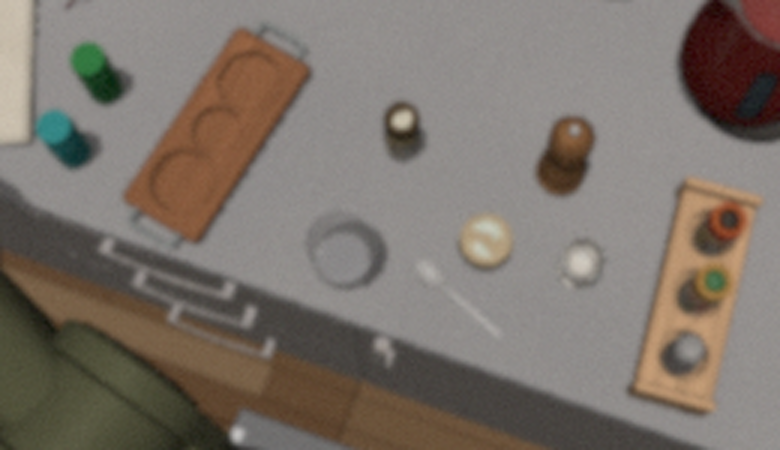

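View pics/scenec.png

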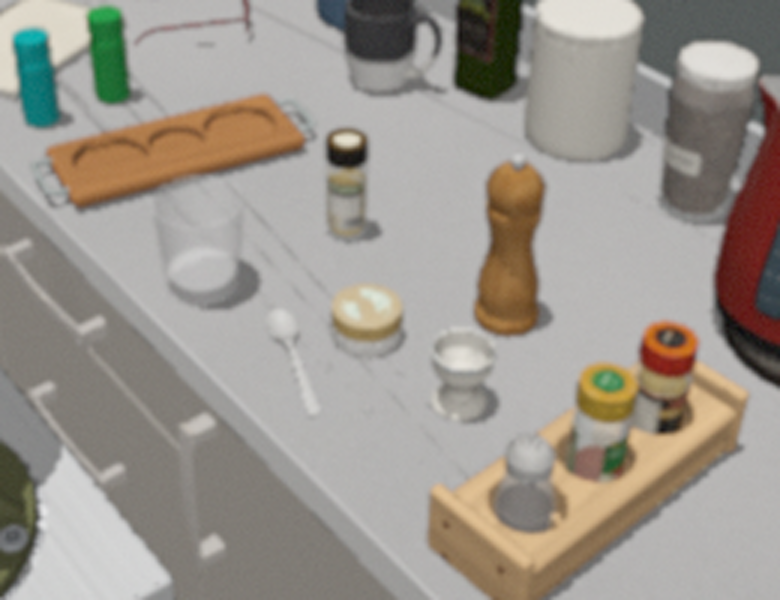

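The crops confirm it. The jar with the black cap rim (pale disc on top) at top (324,179) is the stray, and the teal and green look-alikes at left stay put. The salt is in the near (front) rack hole. I'll triangulate all of these from both views.

Run:
```python
from h import *
tc=lambda c:((c[0]+.5)/3-.5+190,(c[1]+.5)/3-.5+140)
sc=lambda c:((c[0]+.5)/3-.5+210,(c[1]+.5)/3-.5+140)
L=[('jar',(403,118),(347,142),.105),('mill',(575,129),(518,160),.168),('must',(486,238),(367,303),.035),('egg',(583,259),(464,349),.058),
('glass',(342,240),(200,215),None),('salt',(689,350),(530,442),.102),('gold',(712,283),(607,380),.12),('red',(727,220),(669,337),.119),
('wellN',(185,182),(110,153),.022),('well0',(217,126),(177,137),.022),('wellF',(252,82),(240,119),.022)]
for k,a,b,z in L:
    o1,d1=ray('top',tc(a));o2,d2=ray('scene',sc(b));d1=d1[0]/np.linalg.norm(d1);d2=d2[0]/np.linalg.norm(d2)
    A=np.c_[d1,-d2];x=np.linalg.lstsq(A,o2-o1,rcond=None)[0];p,q=o1+x[0]*d1,o2+x[1]*d2
    print(k,((p+q)/2).round(3),'gap',round(np.linalg.norm(p-q)*1e3,1), *( [onz('top',tc(a),z)[0].round(3),onz('scene',sc(b),z)[0].round(3)] if z else []))
# rack and board outline corners in top crop
print('rack cheek tops',onz('top',[tc(c) for c in [(688,182),(760,203),(712,408),(634,392)]],.062).round(3).tolist())
print('board tops',onz('top',[tc(c) for c in [(241,31),(310,70),(197,241),(127,199)]],.022).round(3).tolist())
P=optics.camera_params('wrist');s=readout.state();print(np.array(P['pose']).round(3),np.round(P['intrinsics'],0))
```

```text
jar [0.502 0.092 0.102] gap 4.2 [0.503 0.09  0.105] [0.497 0.088 0.105]
mill [ 0.534 -0.092  0.165] gap 2.0 [ 0.534 -0.092  0.168] [ 0.53  -0.094  0.168]
must [ 0.421 -0.04   0.037] gap 2.0 [ 0.422 -0.04   0.035] [ 0.421 -0.038  0.035]
egg [ 0.43  -0.15   0.058] gap 1.3 [ 0.431 -0.15   0.058] [ 0.429 -0.15   0.058]
glass [0.353 0.11  0.074] gap 6.6
salt [ 0.363 -0.285  0.105] gap 1.3 [ 0.363 -0.285  0.102] [ 0.366 -0.283  0.102]
gold [ 0.437 -0.285  0.121] gap 0.5 [ 0.437 -0.285  0.12 ] [ 0.438 -0.285  0.12 ]
red [ 0.509 -0.28   0.119] gap 1.4 [ 0.51  -0.281  0.119] [ 0.509 -0.28   0.119]
wellN [0.366 0.31  0.03 ] gap 1.6 [0.369 0.311 0.022] [0.371 0.321 0.022]
well0 [0.443 0.303 0.024] gap 4.4 [0.445 0.302 0.022] [0.442 0.305 0.022]
wellF [0.507 0.282 0.031] gap 1.9 [0.511 0.284 0.022] [0.514 0.295 0.022]
rack cheek tops [[0.556, -0.236, 0.062], [0.56, -0.32, 0.062], [0.32, -0.334, 0.062], [0.308, -0.249, 0.062]]
board tops [[0.567, 0.32, 0.022], [0.548, 0.224, 0.022], [0.308, 0.271, 0.022], [0.327, 0.367, 0.022]]
[[ 0.302  0.909  0.288  0.116]
 [ 0.953 -0.288 -0.093  0.645]
 [-0.001  0.303 -0.953  0.382]
 [ 0.     0.     0.     1.   ]] [[320.   0. 322.]
 [  0. 320. 203.]
 [  0.   0.   1.]]
```

Call:
step_arm(
  rows=[
    {"dx":-0.04,"dy":-0.03,"dz":-0.03,"rz":-2},
    {"dx":-0.08,"dy":-0.065,"dz":-0.03,"rz":-4.5},
    {"dx":-0.12,"dy":-0.1,"dz":-0.03,"rz":-7},
    {"dx":-0.16,"dy":-0.135,"dz":-0.03,"rz":-9.5},
    {"dx":-0.2,"dy":-0.17,"dz":-0.03,"rz":-12},
    {"dx":-0.24,"dy":-0.2,"dz":-0.03,"rz":-14.5},
    {"dx":-0.28,"dy":-0.23,"dz":-0.03,"rz":-16},
    {"dx":-0.32,"dy":-0.26,"dz":-0.03,"rz":-17.4},
    {"dx":-0.344,"dy":-0.278,"dz":-0.03,"rz":-17.4},
    {"dx":-0.344,"dy":-0.278,"dz":-0.03,"rz":-17.4},
    {"dx":-0.344,"dy":-0.278,"dz":-0.03,"rz":-17.4},
  ],
  hand=1,
)

```text
invalid input
```

Call:
step_arm(
  rows=[
    {"dx":-0.04,"dy":-0.03,"dz":-0.03,"rx":0,"ry":0,"rz":-2},
    {"dx":-0.08,"dy":-0.065,"dz":-0.03,"rx":0,"ry":0,"rz":-4.5},
    {"dx":-0.12,"dy":-0.1,"dz":-0.03,"rx":0,"ry":0,"rz":-7},
    {"dx":-0.16,"dy":-0.135,"dz":-0.03,"rx":0,"ry":0,"rz":-9.5},
    {"dx":-0.2,"dy":-0.17,"dz":-0.03,"rx":0,"ry":0,"rz":-12},
    {"dx":-0.24,"dy":-0.2,"dz":-0.03,"rx":0,"ry":0,"rz":-14.5},
    {"dx":-0.28,"dy":-0.23,"dz":-0.03,"rx":0,"ry":0,"rz":-16},
    {"dx":-0.32,"dy":-0.26,"dz":-0.03,"rx":0,"ry":0,"rz":-17.4},
    {"dx":-0.344,"dy":-0.278,"dz":-0.03,"rx":0,"ry":0,"rz":-17.4},
    {"dx":-0.344,"dy":-0.278,"dz":-0.03,"rx":0,"ry":0,"rz":-17.4},
  ],
  hand=1,
)

```text
t: 1.35
tcp_pos: [0.4416, 0.2481, 0.2523]
tool_rot: [-180.0, 0.0, 179.5]
wrist_force: [-0.0, -0.2, 0.7]
grip_width: 1.0
```

Run:
```python
from h import *
import pickle
P=optics.camera_params('wrist');im=optics.grab_frame('wrist');save('w1',im);pickle.dump(P,open('w1.pkl','wb'))
print(readout.state()['tcp_pos'])
c,s=np.cos(np.radians(-11)),np.sin(np.radians(-11))
for x in(-.072,0,.072): print(proj('wrist',[[.4375+c*x,.2955+s*x,.022]],P).round(0))
```

```text
[0.44039527 0.25014158 0.25228137]
[[374. 110.]]
[[361. 169.]]
[[349. 222.]]
```

View pics/w1.png

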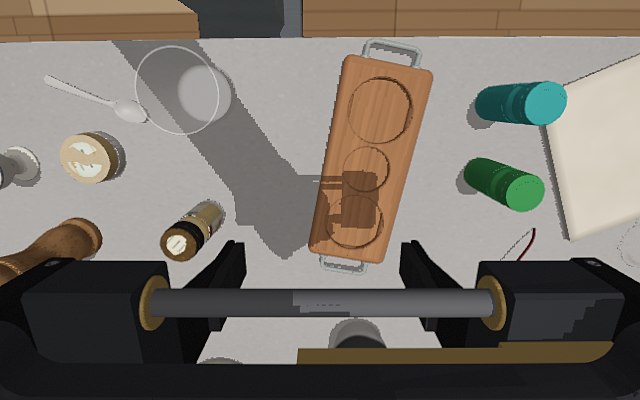

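Wells at (380,110), (366,170), (354,222); jar cap (180,242); mustard lid (88,158); teal (545,103) and green (523,193) caps to the right of the board; glass rim (177,90).

Run:
```python
from h import *
import pickle
P=pickle.load(open('w1.pkl','rb'))
w=onz('wrist',[(380,110),(366,170),(354,222)],.022,P);print('wells',w.round(4).tolist())
print('centre',w.mean(0).round(4),'yaw',np.degrees(np.arctan2(*(w[2]-w[0])[1::-1])))
print('board corners',onz('wrist',[(344,54),(433,70),(383,264),(309,249)],.022,P).round(4).tolist())
for k,uv,z in [('jar',(179,243),.105),('must',(88,158),.035),('glass',(177,90),.093),('teal',(545,103),.1),('green',(523,193),.1)]: print(k,onz('wrist',uv,z,P).round(4))
```

```text
wells [[0.3674, 0.3164, 0.022], [0.439, 0.3022, 0.022], [0.508, 0.2888, 0.022]]
centre [0.4382 0.3025 0.022 ] yaw -11.129411111669908
board corners [[0.3067, 0.2734, 0.022], [0.3241, 0.3748, 0.022], [0.5698, 0.3297, 0.022], [0.5463, 0.2291, 0.022]]
jar [[0.4982 0.0961 0.105 ]]
must [[ 0.4186 -0.032   0.035 ]]
glass [[0.3455 0.1111 0.093 ]]
teal [[0.3601 0.458  0.1   ]]
green [[0.448  0.4529 0.1   ]]
```

Call:
step_arm(
  rows=[
    {"dx":0.0,"dy":-0.04,"dz":0,"rx":0,"ry":0,"rz":0},
    {"dx":0.0,"dy":-0.1,"dz":0,"rx":0,"ry":0,"rz":0},
    {"dx":0.0,"dy":-0.16,"dz":0,"rx":0,"ry":0,"rz":0},
    {"dx":0.0,"dy":-0.22,"dz":0,"rx":0,"ry":0,"rz":-0.5},
    {"dx":0.0,"dy":-0.28,"dz":0,"rx":0,"ry":0,"rz":-1},
    {"dx":0.0,"dy":-0.34,"dz":0,"rx":0,"ry":0,"rz":-1.5},
    {"dx":0.01,"dy":-0.4,"dz":0,"rx":0,"ry":0,"rz":-2},
    {"dx":0.02,"dy":-0.46,"dz":0,"rx":0,"ry":0,"rz":-2.5},
    {"dx":0.03,"dy":-0.51,"dz":0,"rx":0,"ry":0,"rz":-3},
    {"dx":0.04,"dy":-0.535,"dz":0,"rx":0,"ry":0,"rz":-3.5},
    {"dx":0.04,"dy":-0.535,"dz":0,"rx":0,"ry":0,"rz":-3.5},
    {"dx":0.04,"dy":-0.535,"dz":0,"rx":0,"ry":0,"rz":-3.5},
  ],
)

```text
t: 2.9
tcp_pos: [0.3998, -0.2819, 0.2524]
tool_rot: [179.9, 0.0, -176.5]
wrist_force: [0.2, -0.0, 0.6]
grip_width: 1.003
```

Run:
```python
from h import *
import pickle
P=optics.camera_params('wrist');im=optics.grab_frame('wrist');save('w2',im);pickle.dump(P,open('w2.pkl','wb'))
s=readout.state();print(s['tcp_pos'],s['tool_rot'],s['q'].round(0))
print('tcp px',proj('wrist',[s['tcp_pos']],P))
for k,p in [('salt',(.363,-.285,.104)),('gold',(.437,-.285,.12)),('red',(.509,-.281,.119)),('egg',(.43,-.15,.058)),('mill',(.534,-.092,.168))]: print(k,proj('wrist',[p],P).round(0))
```

```text
[ 0.39981859 -0.28185307  0.2523755 ] [ 1.79955138e+02  4.04263689e-03 -1.76465643e+02] [-22.  -6.  51. 104.   5.  80. 122.]
tcp px [[322.45469294 259.42171739]]
salt [[321. 153.]]
gold [[317. 230.]]
red [[317. 293.]]
egg [[432. 211.]]
mill [[512. 354.]]
```

View pics/w2.png

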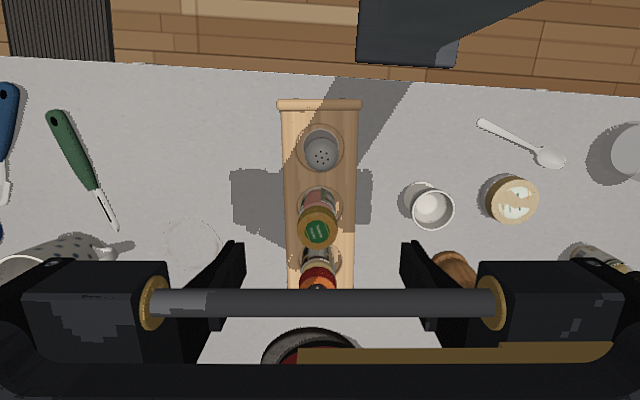

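Salt dome (320,152), gold cap (317,231), red cap (318,275), egg cup (433,209) and mustard (514,200) all match the predictions closely.

Run:
```python
from h import *
import pickle
P=pickle.load(open('w2.pkl','rb'))
for k,uv,z in [('must',(514,201),.035),('egg',(433,209),.058),('salt',(320,152),.104),('hole rim',(321,147),.046),('cheekL',(277,102),.062),('cheekR',(361,102),.062)]: print(k,onz('wrist',uv,z,P).round(4))
c,s=np.cos(np.radians(2.9)),np.sin(np.radians(2.9))
print('pred cheek', proj('wrist',[[.436-c*.127-s*y,-.285-s*.127+c*y,.062] for y in(-.046,.046)],P).round(0).tolist(), 'hole',proj('wrist',[[.436-c*.072,-.285-s*.072,.046]],P).round(0))
im=cv2.imread('pics/w2.png')[80:260,270:370];cv2.imwrite('pics/w2c.png',cv2.resize(im,None,fx=3.3,fy=3.3,interpolation=cv2.INTER_CUBIC))
```

```text
must [[ 0.4186 -0.0415  0.035 ]]
egg [[ 0.4279 -0.1497  0.058 ]]
salt [[ 0.3623 -0.2863  0.104 ]]
hole rim [[ 0.3653 -0.2853  0.046 ]]
cheekL [[ 0.3191 -0.3342  0.062 ]]
cheekR [[ 0.3137 -0.2463  0.062 ]]
pred cheek [[274.0, 94.0], [362.0, 95.0]] hole [[318. 146.]]
```

View pics/w2c.png

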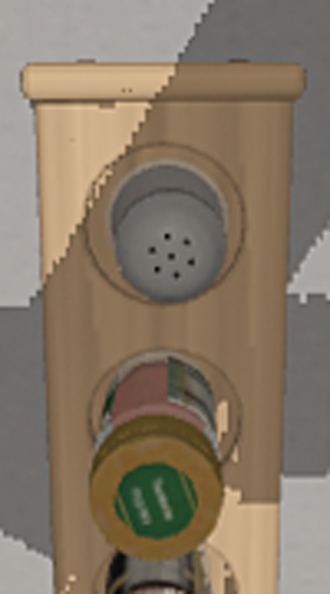

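Call:
step_arm(
  rows=[
    {"dx":0.015,"dy":-0.001,"dz":0.0,"rx":0,"ry":0,"rz":0},
    {"dx":0.038,"dy":-0.002,"dz":0.0,"rx":0,"ry":0,"rz":0},
    {"dx":0.038,"dy":-0.002,"dz":0.03,"rx":0,"ry":0,"rz":0},
    {"dx":0.038,"dy":-0.002,"dz":0.07,"rx":0,"ry":0,"rz":0},
    {"dx":0.038,"dy":-0.002,"dz":0.11,"rx":0,"ry":0,"rz":0},
    {"dx":0.038,"dy":-0.002,"dz":0.145,"rx":0,"ry":0,"rz":0},
    {"dx":0.038,"dy":-0.002,"dz":0.17,"rx":0,"ry":0,"rz":0},
    {"dx":0.038,"dy":-0.002,"dz":0.19,"rx":0,"ry":0,"rz":0},
    {"dx":0.038,"dy":-0.002,"dz":0.2,"rx":0,"ry":0,"rz":0},
    {"dx":0.038,"dy":-0.002,"dz":0.2,"rx":0,"ry":0,"rz":0},
    {"dx":0.038,"dy":-0.002,"dz":0.2,"rx":0,"ry":0,"rz":0},
  ],
)

```text
t: 4.32
tcp_pos: [0.3617, -0.2883, 0.0532]
tool_rot: [-180.0, 0.1, -176.6]
wrist_force: [0.0, -0.5, 0.1]
grip_width: 1.0
```

Call:
step_arm(
  rows=[
    {"dx":0,"dy":0,"dz":0,"rx":0,"ry":0,"rz":0},
    {"dx":0,"dy":0,"dz":0,"rx":0,"ry":0,"rz":0},
    {"dx":0,"dy":0,"dz":0,"rx":0,"ry":0,"rz":0},
    {"dx":0,"dy":0,"dz":0,"rx":0,"ry":0,"rz":0},
    {"dx":0,"dy":0,"dz":0,"rx":0,"ry":0,"rz":0},
    {"dx":0,"dy":0,"dz":0,"rx":0,"ry":0,"rz":0},
    {"dx":0,"dy":0,"dz":0,"rx":0,"ry":0,"rz":0},
    {"dx":0,"dy":0,"dz":0,"rx":0,"ry":0,"rz":0},
  ],
  hand=-1,
  squeeze=15,
)

```text
t: 5.32
tcp_pos: [0.3608, -0.2881, 0.0525]
tool_rot: [180.0, -0.0, -176.7]
wrist_force: [-0.2, 1.2, 0.6]
grip_width: 0.447
```

Call:
step_arm(
  rows=[
    {"dx":0,"dy":0,"dz":-0.01,"rx":0,"ry":0,"rz":0},
    {"dx":0,"dy":0,"dz":-0.03,"rx":0,"ry":0,"rz":0},
    {"dx":0,"dy":0,"dz":-0.06,"rx":0,"ry":0,"rz":0},
    {"dx":0,"dy":0,"dz":-0.1,"rx":0,"ry":0,"rz":0},
    {"dx":0,"dy":0,"dz":-0.135,"rx":0,"ry":0,"rz":0},
    {"dx":0,"dy":0,"dz":-0.16,"rx":0,"ry":0,"rz":0},
    {"dx":0,"dy":0,"dz":-0.16,"rx":0,"ry":0,"rz":0},
    {"dx":0,"dy":0,"dz":-0.16,"rx":0,"ry":0,"rz":0},
  ],
)

```text
t: 6.32
tcp_pos: [0.3603, -0.2882, 0.2118]
tool_rot: [180.0, -0.0, -176.7]
wrist_force: [0.2, -0.5, -1.2]
grip_width: 0.448
```

Call:
step_arm(
  rows=[
    {"dx":-0.01,"dy":0.03,"dz":0,"rx":0,"ry":0,"rz":0},
    {"dx":-0.04,"dy":0.08,"dz":0,"rx":0,"ry":0,"rz":1},
    {"dx":-0.07,"dy":0.13,"dz":0,"rx":0,"ry":0,"rz":2},
    {"dx":-0.09,"dy":0.185,"dz":0,"rx":0,"ry":0,"rz":4},
    {"dx":-0.11,"dy":0.24,"dz":0,"rx":0,"ry":0,"rz":6},
    {"dx":-0.115,"dy":0.3,"dz":0,"rx":0,"ry":0,"rz":8},
    {"dx":-0.115,"dy":0.36,"dz":0,"rx":0,"ry":0,"rz":10},
    {"dx":-0.115,"dy":0.42,"dz":0,"rx":0,"ry":0,"rz":12},
    {"dx":-0.113,"dy":0.48,"dz":0,"rx":0,"ry":0,"rz":13},
    {"dx":-0.111,"dy":0.53,"dz":0,"rx":0,"ry":0,"rz":14},
    {"dx":-0.111,"dy":0.565,"dz":0,"rx":0,"ry":0,"rz":14},
    {"dx":-0.111,"dy":0.577,"dz":0,"rx":0,"ry":0,"rz":14},
  ],
)

```text
t: 7.82
tcp_pos: [0.4368, 0.2957, 0.2104]
tool_rot: [-179.8, -0.1, 169.5]
wrist_force: [-0.5, -0.7, -1.1]
grip_width: 0.448
```

Call:
step_arm(
  rows=[
    {"dx":0,"dy":0,"dz":0,"rx":0,"ry":0,"rz":0},
    {"dx":0,"dy":0,"dz":0,"rx":0,"ry":0,"rz":0},
    {"dx":0,"dy":0,"dz":0,"rx":0,"ry":0,"rz":0},
    {"dx":0,"dy":0,"dz":0,"rx":0,"ry":0,"rz":0},
  ],
)

```text
t: 8.32
tcp_pos: [0.4385, 0.2933, 0.2128]
tool_rot: [180.0, 0.0, 169.2]
wrist_force: [-0.1, -0.8, -0.3]
grip_width: 0.448
```

Run:
```python
from h import *
import pickle
P=optics.camera_params('wrist');im=optics.grab_frame('wrist');save('w3',im);pickle.dump(P,open('w3.pkl','wb'))
s=readout.state();print(s['tcp_pos'],s['tool_rot'],s['grip_width'])
print('tcp px',proj('wrist',[s['tcp_pos']],P))
c,s=np.cos(np.radians(-11)),np.sin(np.radians(-11))
for x in(-.072,0,.072): print(proj('wrist',[[.4385+c*x,.2955+s*x,.022]],P).round(0))
```

```text
[0.4384762  0.29355258 0.2128116 ] [1.79974526e+02 1.47662152e-02 1.69262131e+02] 0.44903828336753354
tcp px [[322.88439729 259.17501627]]
[[325. 113.]]
[[324. 179.]]
[[324. 238.]]
```

View pics/w3.png

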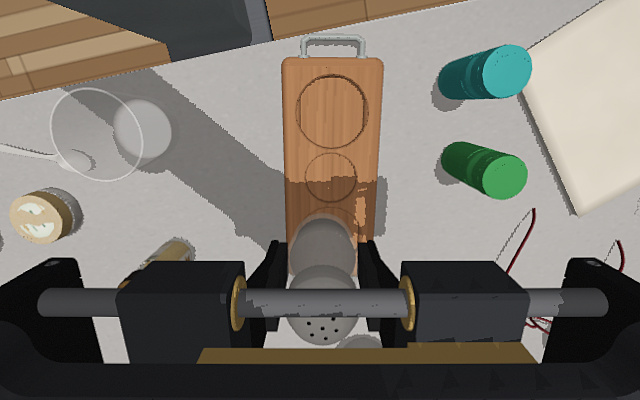

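Salt is held upright. The wrist puts the wells at (332,112) and (331,177), about 7 px right of prediction. I'll go low and look relatively, in all views.

Call:
step_arm(
  rows=[
    {"dx":0,"dy":0.004,"dz":0.03,"rx":0,"ry":0,"rz":0},
    {"dx":0,"dy":0.004,"dz":0.07,"rx":0,"ry":0,"rz":0},
    {"dx":0,"dy":0.004,"dz":0.1,"rx":0,"ry":0,"rz":0},
    {"dx":0,"dy":0.004,"dz":0.12,"rx":0,"ry":0,"rz":0},
    {"dx":0,"dy":0.004,"dz":0.13,"rx":0,"ry":0,"rz":0},
    {"dx":0,"dy":0.004,"dz":0.13,"rx":0,"ry":0,"rz":0},
    {"dx":0,"dy":0.004,"dz":0.13,"rx":0,"ry":0,"rz":0},
  ],
)

```text
t: 9.25
tcp_pos: [0.4397, 0.2985, 0.0836]
tool_rot: [179.9, 0.1, 169.3]
wrist_force: [0.8, 0.5, -1.6]
grip_width: 0.444
```

Run:
```python
from h import *
import pickle
P=optics.camera_params('wrist');im=optics.grab_frame('wrist');pickle.dump(P,open('w4.pkl','wb'))
s=readout.state();print(s['tcp_pos'],s['tool_rot'],s['grip_width'])
p=s['tcp_pos']
a=im[0:300,170:490]; b=optics.grab_frame('scene')[140:240,200:330]; t=optics.grab_frame('top')[130:230,210:320]
b=cv2.resize(b,(390,300),interpolation=cv2.INTER_CUBIC)
save('w4',np.hstack([a,b])); save('w4full',im)
```

```text
[0.43967723 0.2986051  0.0837088 ] [1.79903764e+02 7.61957248e-02 1.69321652e+02] 0.4439518006391856
```

View pics/w4.png

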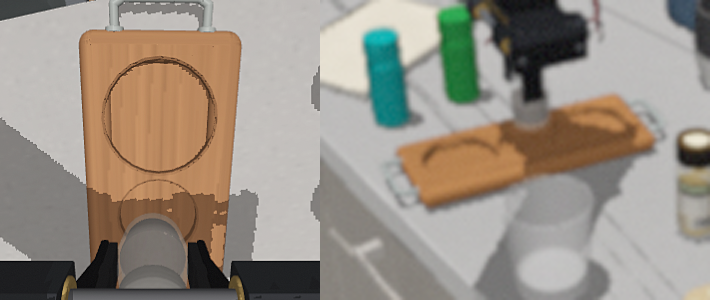

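Run:
```python
from h import *
import pickle
P=pickle.load(open('w4.pkl','rb'))
print('near',onz('wrist',[(330,113)],.022,P).round(4),'mid',onz('wrist',[(328,215)],.022,P).round(4))
print('mid rim top edge',onz('wrist',[(328,179)],.022,P).round(4))
print('board edges row113',onz('wrist',[(253,113),(408,113)],.022,P).round(4))
print('salt foot far edge', onz('wrist',[(322,213)],.046,P).round(4))
P=pickle.load(open('w3.pkl','rb'));print('w3 near,mid',onz('wrist',[(332,112),(331,177)],.022,P).round(4))
# salt foot pixel at the top edge if held centred at tcp
```

```text
near [[0.3652 0.3179 0.022 ]] mid [[0.4364 0.3035 0.022 ]]
mid rim top edge [[0.4096 0.3084 0.022 ]]
board edges row113 [[0.3556 0.2672 0.022 ]
 [0.3749 0.3693 0.022 ]]
salt foot far edge [[0.4257 0.3009 0.046 ]]
w3 near,mid [[0.3682 0.3172 0.022 ]
 [0.4372 0.3035 0.022 ]]
```

Run:
```python
from h import *
import pickle
P=pickle.load(open('w3.pkl','rb'));print('dome',onz('wrist',[(324,329),(324,325)],.263,P).round(4))
im=cv2.imread('pics/w3.png');im4=cv2.imread('pics/w4full.png')
a=cv2.resize(im[200:350,250:400],None,fx=2.6,fy=2.6,interpolation=cv2.INTER_CUBIC);b=cv2.resize(im4[170:320,250:400],None,fx=2.6,fy=2.6,interpolation=cv2.INTER_CUBIC)
cv2.imwrite('pics/cmp.png',np.hstack([a,b]))
```

```text
dome [[0.4445 0.2928 0.263 ]
 [0.4425 0.2931 0.263 ]]
```

View pics/cmp.png

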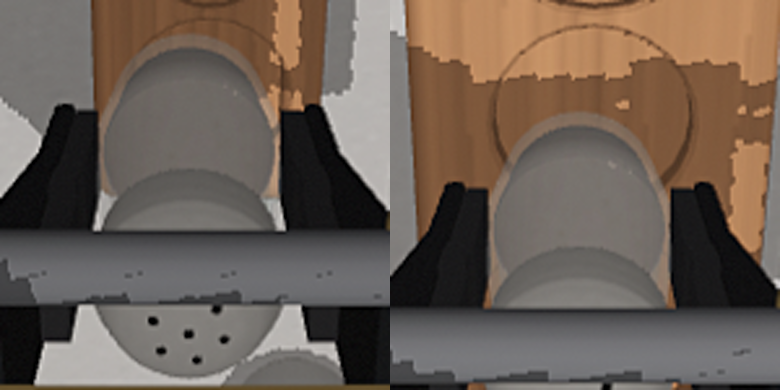

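Call:
step_arm(
  rows=[
    {"dx":0.004,"dy":0.002,"dz":0,"rx":0,"ry":0,"rz":0},
    {"dx":0.008,"dy":0.0035,"dz":0,"rx":0,"ry":0,"rz":0},
    {"dx":0.008,"dy":0.0035,"dz":0,"rx":0,"ry":0,"rz":0},
    {"dx":0.008,"dy":0.0035,"dz":0.008,"rx":0,"ry":0,"rz":0},
    {"dx":0.008,"dy":0.0035,"dz":0.016,"rx":0,"ry":0,"rz":0},
    {"dx":0.008,"dy":0.0035,"dz":0.022,"rx":0,"ry":0,"rz":0},
    {"dx":0.008,"dy":0.0035,"dz":0.026,"rx":0,"ry":0,"rz":0},
    {"dx":0.008,"dy":0.0035,"dz":0.029,"rx":0,"ry":0,"rz":0},
    {"dx":0.008,"dy":0.0035,"dz":0.031,"rx":0,"ry":0,"rz":0},
    {"dx":0.008,"dy":0.0035,"dz":0.031,"rx":0,"ry":0,"rz":0},
  ],
)

```text
t: 10.65
tcp_pos: [0.4317, 0.303, 0.0515]
tool_rot: [180.0, 0.0, 169.3]
wrist_force: [-0.0, -0.5, -1.0]
grip_width: 0.445
```

Call:
step_arm(
  rows=[
    {"dx":0,"dy":0,"dz":0.001,"rx":0,"ry":0,"rz":0},
    {"dx":0,"dy":0,"dz":0.002,"rx":0,"ry":0,"rz":0},
    {"dx":0,"dy":0,"dz":0.002,"rx":0,"ry":0,"rz":0},
  ],
)

```text
t: 11.02
tcp_pos: [0.4322, 0.3033, 0.0503]
tool_rot: [180.0, 0.0, 169.3]
wrist_force: [-1.3, -0.2, 3.7]
grip_width: 0.451
```

Call:
step_arm(
  rows=[
    {"dx":0,"dy":0,"dz":0,"rx":0,"ry":0,"rz":0},
    {"dx":0,"dy":0,"dz":0,"rx":0,"ry":0,"rz":0},
    {"dx":0,"dy":0,"dz":0,"rx":0,"ry":0,"rz":0},
    {"dx":0,"dy":0,"dz":0,"rx":0,"ry":0,"rz":0},
    {"dx":0,"dy":0,"dz":-0.02,"rx":0,"ry":0,"rz":0},
    {"dx":0,"dy":0,"dz":-0.06,"rx":0,"ry":0,"rz":0},
    {"dx":0,"dy":0,"dz":-0.11,"rx":0,"ry":0,"rz":0},
    {"dx":0,"dy":0,"dz":-0.16,"rx":0,"ry":0,"rz":0},
    {"dx":0,"dy":0,"dz":-0.2,"rx":0,"ry":0,"rz":0},
    {"dx":0,"dy":0,"dz":-0.2,"rx":0,"ry":0,"rz":0},
  ],
  hand=1,
)

```text
t: 12.28
tcp_pos: [0.4334, 0.3042, 0.2534]
tool_rot: [179.7, 0.3, 169.3]
wrist_force: [0.5, -0.3, -1.0]
grip_width: 1.0
```

Call:
step_arm(
  rows=[
    {"dx":-0.025,"dy":-0.04,"dz":0,"rx":0,"ry":0,"rz":-3},
    {"dx":-0.06,"dy":-0.09,"dz":0,"rx":0,"ry":0,"rz":-6},
    {"dx":-0.09,"dy":-0.14,"dz":0,"rx":0,"ry":0,"rz":-9},
    {"dx":-0.115,"dy":-0.175,"dz":0,"rx":0,"ry":0,"rz":-12},
    {"dx":-0.128,"dy":-0.194,"dz":0,"rx":0,"ry":0,"rz":-13.5},
    {"dx":-0.128,"dy":-0.194,"dz":0,"rx":0,"ry":0,"rz":-13.5},
    {"dx":-0.128,"dy":-0.194,"dz":0,"rx":0,"ry":0,"rz":-13.5},
    {"dx":-0.128,"dy":-0.194,"dz":0,"rx":0,"ry":0,"rz":-13.5},
    {"dx":-0.128,"dy":-0.194,"dz":0,"rx":0,"ry":0,"rz":-13.5},
  ],
)

```text
t: 13.4
tcp_pos: [0.5213, 0.0898, 0.2495]
tool_rot: [180.0, -0.0, -177.1]
wrist_force: [-0.5, -0.9, -0.8]
grip_width: 1.001
```

Run:
```python
from h import *
import pickle
P=optics.camera_params('wrist');im=optics.grab_frame('wrist');pickle.dump(P,open('w5.pkl','wb'))
s=readout.state();print(s['tcp_pos'],s['tool_rot'],s['grip_width'])
save('w5',im)
for k,p in [('jar',(.5,.092,.105)),('mill',(.534,-.092,.168)),('must',(.42,-.04,.035)),('salt',(.4375,.303,.102))]: print(k,proj('wrist',[p],P).round(0))
```

```text
[0.52134719 0.08950848 0.24954877] [ 1.79989406e+02  1.64788081e-03 -1.77096483e+02] 0.9971654790942803
jar [[326. 170.]]
mill [[ 97. 216.]]
must [[209.  79.]]
salt [[554. 115.]]
```

View pics/w5.png

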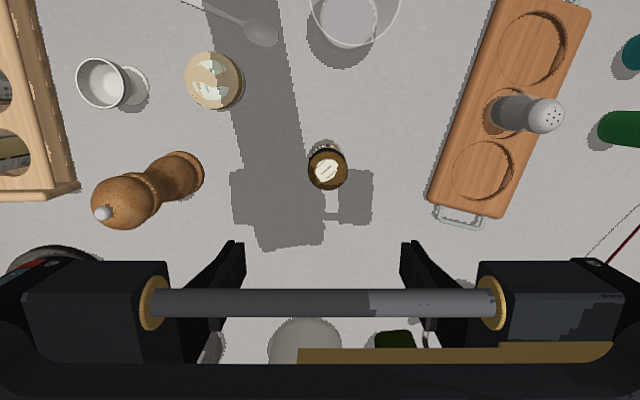

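Salt stands upright in the middle well (dome 550,115). Jar cap is at (328,169), mustard (213,80), mill knob (103,213), far well (483,170), near well (532,47).

Run:
```python
from h import *
import pickle
P=pickle.load(open('w5.pkl','rb'))
for k,uv,z in [('jar',(328,169),.105),('must',(213,80),.035),('mill',(103,213),.168),('salt',(553,115),.1),('far',(484,171),.022),('near',(532,47),.022),('egg',(101,82),.058)]: print(k,onz('wrist',uv,z,P).round(4))
```

```text
jar [[0.4992 0.0942 0.105 ]]
must [[ 0.4205 -0.0357  0.035 ]]
mill [[ 0.5315 -0.0869  0.168 ]]
salt [[0.4377 0.3033 0.1   ]]
far [[0.5086 0.2898 0.022 ]]
near [[0.3669 0.3153 0.022 ]]
egg [[ 0.4289 -0.1449  0.058 ]]
```

Call:
step_arm(
  rows=[
    {"dx":0.019,"dy":0.0055,"dz":0.01,"rx":0,"ry":0,"rz":0},
    {"dx":0.019,"dy":0.0055,"dz":0.05,"rx":0,"ry":0,"rz":0},
    {"dx":0.019,"dy":0.0055,"dz":0.095,"rx":0,"ry":0,"rz":0},
    {"dx":0.019,"dy":0.0055,"dz":0.135,"rx":0,"ry":0,"rz":0},
    {"dx":0.019,"dy":0.0055,"dz":0.165,"rx":0,"ry":0,"rz":0},
    {"dx":0.019,"dy":0.0055,"dz":0.182,"rx":0,"ry":0,"rz":0},
    {"dx":0.019,"dy":0.0055,"dz":0.1875,"rx":0,"ry":0,"rz":0},
    {"dx":0.019,"dy":0.0055,"dz":0.1875,"rx":0,"ry":0,"rz":0},
    {"dx":0.019,"dy":0.0055,"dz":0.1875,"rx":0,"ry":0,"rz":0},
  ],
)

```text
t: 14.58
tcp_pos: [0.5033, 0.0935, 0.0632]
tool_rot: [180.0, 0.1, -177.2]
wrist_force: [-0.5, 0.2, -0.1]
grip_width: 1.001
```

Call:
step_arm(
  rows=[
    {"dx":0,"dy":0,"dz":0,"rx":0,"ry":0,"rz":0},
    {"dx":0,"dy":0,"dz":0,"rx":0,"ry":0,"rz":0},
    {"dx":0,"dy":0,"dz":0,"rx":0,"ry":0,"rz":0},
    {"dx":0,"dy":0,"dz":0,"rx":0,"ry":0,"rz":0},
    {"dx":0,"dy":0,"dz":0,"rx":0,"ry":0,"rz":0},
    {"dx":0,"dy":0,"dz":0,"rx":0,"ry":0,"rz":0},
    {"dx":0,"dy":0,"dz":0,"rx":0,"ry":0,"rz":0},
  ],
  hand=-1,
  squeeze=15,
)

```text
t: 15.45
tcp_pos: [0.5023, 0.0933, 0.062]
tool_rot: [180.0, 0.0, -177.2]
wrist_force: [-0.9, 0.8, -0.1]
grip_width: 0.47
```

Call:
step_arm(
  rows=[
    {"dx":0,"dy":0,"dz":-0.015,"rx":0,"ry":0,"rz":0},
    {"dx":0,"dy":0,"dz":-0.05,"rx":0,"ry":0,"rz":0},
    {"dx":0,"dy":0,"dz":-0.1,"rx":0,"ry":0,"rz":0},
    {"dx":0.01,"dy":-0.02,"dz":-0.14,"rx":0,"ry":0,"rz":0},
    {"dx":0.03,"dy":-0.06,"dz":-0.16,"rx":0,"ry":0,"rz":0},
    {"dx":0.055,"dy":-0.115,"dz":-0.16,"rx":0,"ry":0,"rz":0},
    {"dx":0.075,"dy":-0.17,"dz":-0.16,"rx":0,"ry":0,"rz":0},
    {"dx":0.095,"dy":-0.23,"dz":-0.16,"rx":0,"ry":0,"rz":0},
    {"dx":0.12,"dy":-0.285,"dz":-0.16,"rx":0,"ry":0,"rz":0},
    {"dx":0.14,"dy":-0.335,"dz":-0.16,"rx":0,"ry":0,"rz":0},
    {"dx":0.1545,"dy":-0.373,"dz":-0.16,"rx":0,"ry":0,"rz":0},
    {"dx":0.1545,"dy":-0.373,"dz":-0.16,"rx":0,"ry":0,"rz":0},
  ],
)

```text
t: 16.95
tcp_pos: [0.3645, -0.2906, 0.223]
tool_rot: [-180.0, 0.1, -177.6]
wrist_force: [-0.4, 0.9, -1.6]
grip_width: 0.462
```

Call:
step_arm(
  rows=[
    {"dx":0,"dy":0,"dz":0,"rx":0,"ry":0,"rz":0},
    {"dx":0,"dy":0,"dz":0.02,"rx":0,"ry":0,"rz":0},
    {"dx":0,"dy":0,"dz":0.05,"rx":0,"ry":0,"rz":0},
    {"dx":0,"dy":0,"dz":0.075,"rx":0,"ry":0,"rz":0},
    {"dx":0,"dy":0,"dz":0.09,"rx":0,"ry":0,"rz":0},
    {"dx":0,"dy":0,"dz":0.09,"rx":0,"ry":0,"rz":0},
    {"dx":0,"dy":0,"dz":0.09,"rx":0,"ry":0,"rz":0},
  ],
)

```text
t: 17.82
tcp_pos: [0.3672, -0.287, 0.1329]
tool_rot: [-180.0, 0.1, -177.1]
wrist_force: [0.1, 0.4, -1.6]
grip_width: 0.467
```

Run:
```python
from h import *
import pickle
P=optics.camera_params('wrist');im=optics.grab_frame('wrist');pickle.dump(P,open('w6.pkl','wb'))
s=readout.state();print(s['tcp_pos'],s['tool_rot'],s['grip_width'])
b=optics.grab_frame('scene')[230:345,340:475]
save('w6',np.hstack([cv2.resize(im[60:310,230:410],(432,600),interpolation=cv2.INTER_CUBIC),cv2.resize(b,(360,600),interpolation=cv2.INTER_CUBIC)]))
```

```text
[ 0.36722968 -0.28715487  0.13300313] [-1.79971340e+02  9.40945386e-02 -1.77151530e+02] 0.46550886977760814
```

View pics/w6.png

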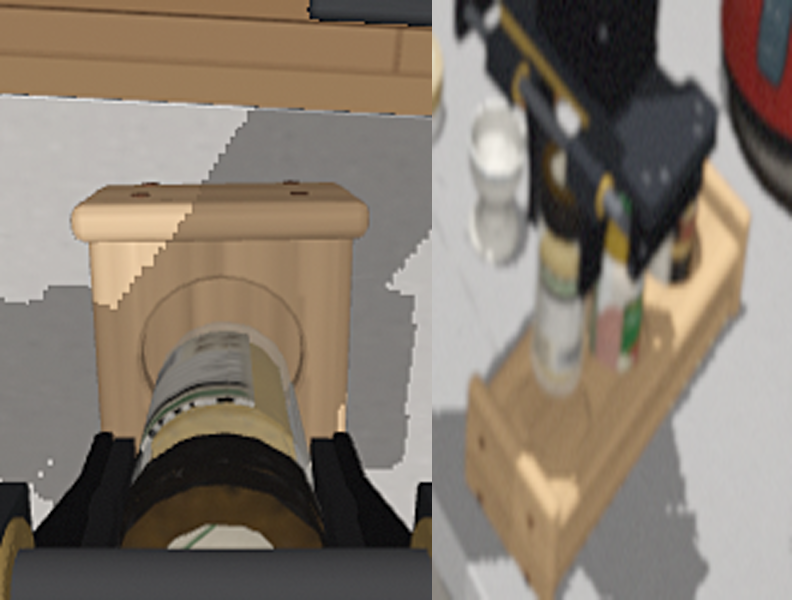

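Run:
```python
from h import *
import pickle
P=pickle.load(open('w6.pkl','rb'));f=lambda x,y:(230+x/2.4,60+y/2.4)
print('hole edge',onz('wrist',[f(222,277)],.046,P).round(4),'sides',onz('wrist',[f(141,345),f(303,345)],.046,P).round(4))
print('foot edge',onz('wrist',[f(232,325)],.071,P).round(4),'sides',onz('wrist',[f(160,385),f(294,385)],.075,P).round(4))
print('cheek outer top',onz('wrist',[f(220,190)],.062,P).round(4))
```

```text
hole edge [[ 0.3389 -0.2883  0.046 ]] sides [[ 0.3638 -0.3146  0.046 ]
 [ 0.3611 -0.2598  0.046 ]]
foot edge [[ 0.3479 -0.2849  0.071 ]] sides [[ 0.3668 -0.3058  0.075 ]
 [ 0.3648 -0.2651  0.075 ]]
cheek outer top [[ 0.3089 -0.2904  0.062 ]]
```

Call:
step_arm(
  rows=[
    {"dx":0.0015,"dy":-0.0015,"dz":0,"rx":0,"ry":0,"rz":0},
    {"dx":0.0015,"dy":-0.0015,"dz":0.01,"rx":0,"ry":0,"rz":0},
    {"dx":0.0015,"dy":-0.0015,"dz":0.02,"rx":0,"ry":0,"rz":0},
    {"dx":0.0015,"dy":-0.0015,"dz":0.03,"rx":0,"ry":0,"rz":0},
    {"dx":0.0015,"dy":-0.0015,"dz":0.04,"rx":0,"ry":0,"rz":0},
    {"dx":0.0015,"dy":-0.0015,"dz":0.048,"rx":0,"ry":0,"rz":0},
    {"dx":0.0015,"dy":-0.0015,"dz":0.053,"rx":0,"ry":0,"rz":0},
    {"dx":0.0015,"dy":-0.0015,"dz":0.055,"rx":0,"ry":0,"rz":0},
    {"dx":0.0015,"dy":-0.0015,"dz":0.057,"rx":0,"ry":0,"rz":0},
    {"dx":0.0015,"dy":-0.0015,"dz":0.058,"rx":0,"ry":0,"rz":0},
    {"dx":0.0015,"dy":-0.0015,"dz":0.058,"rx":0,"ry":0,"rz":0},
  ],
)

```text
t: 19.3
tcp_pos: [0.3658, -0.2886, 0.0759]
tool_rot: [179.9, 0.1, -177.2]
wrist_force: [-3.5, 3.4, 15.1]
grip_width: 0.464
```

Call:
step_arm(
  rows=[
    {"dx":0,"dy":0,"dz":-0.001,"rx":0,"ry":0,"rz":0},
    {"dx":0,"dy":0,"dz":-0.001,"rx":0,"ry":0,"rz":0},
    {"dx":0,"dy":0,"dz":-0.001,"rx":0,"ry":0,"rz":0},
    {"dx":0,"dy":0,"dz":-0.001,"rx":0,"ry":0,"rz":0},
    {"dx":0,"dy":0,"dz":-0.02,"rx":0,"ry":0,"rz":0},
    {"dx":0,"dy":0,"dz":-0.05,"rx":0,"ry":0,"rz":0},
    {"dx":0,"dy":0,"dz":-0.1,"rx":0,"ry":0,"rz":0},
    {"dx":0,"dy":0,"dz":-0.15,"rx":0,"ry":0,"rz":0},
    {"dx":0,"dy":0,"dz":-0.185,"rx":0,"ry":0,"rz":0},
    {"dx":0,"dy":0,"dz":-0.185,"rx":0,"ry":0,"rz":0},
  ],
  hand=1,
)

```text
t: 20.55
tcp_pos: [0.3664, -0.2894, 0.2615]
tool_rot: [-179.9, 0.3, -177.2]
wrist_force: [0.3, 0.1, -0.2]
grip_width: 1.002
```

Call:
step_arm(
  rows=[
    {"dx":-0.01,"dy":0.04,"dz":0,"rx":0,"ry":0,"rz":2},
    {"dx":-0.03,"dy":0.095,"dz":0,"rx":0,"ry":0,"rz":5},
    {"dx":-0.06,"dy":0.145,"dz":0,"rx":0,"ry":0,"rz":8},
    {"dx":-0.1,"dy":0.185,"dz":0,"rx":0,"ry":0,"rz":11},
    {"dx":-0.14,"dy":0.19,"dz":0,"rx":0,"ry":0,"rz":13},
    {"dx":-0.17,"dy":0.1905,"dz":0,"rx":0,"ry":0,"rz":13.7},
    {"dx":-0.1765,"dy":0.1905,"dz":0,"rx":0,"ry":0,"rz":13.7},
    {"dx":-0.1765,"dy":0.1905,"dz":0,"rx":0,"ry":0,"rz":13.7},
    {"dx":-0.1765,"dy":0.1905,"dz":0,"rx":0,"ry":0,"rz":13.7},
    {"dx":-0.1765,"dy":0.1905,"dz":0,"rx":0,"ry":0,"rz":13.7},
  ],
)

```text
t: 21.8
tcp_pos: [0.5312, -0.0899, 0.2593]
tool_rot: [179.9, 0.0, 169.1]
wrist_force: [0.2, -0.2, -0.2]
grip_width: 0.998
```

Run:
```python
from h import *
import pickle
P=optics.camera_params('wrist');im=optics.grab_frame('wrist');pickle.dump(P,open('w7.pkl','wb'))
s=readout.state();print(s['tcp_pos'],s['tool_rot'],s['grip_width'])
t=optics.grab_frame('top')[165:290,360:460]
save('w7',np.hstack([im[:330,100:540],cv2.resize(t,(264,330),interpolation=cv2.INTER_CUBIC)]))
print(proj('wrist',[(.533,-.09,.168),(.42,-.037,.035),(.43,-.148,.058)],P).round(0).tolist())
```

```text
[ 0.53135643 -0.0898107   0.25942614] [1.79943892e+02 3.14640321e-02 1.69098002e+02] 1.0021211093455311
[[323.0, 210.0], [350.0, 69.0], [251.0, 98.0]]
```

View pics/w7.png

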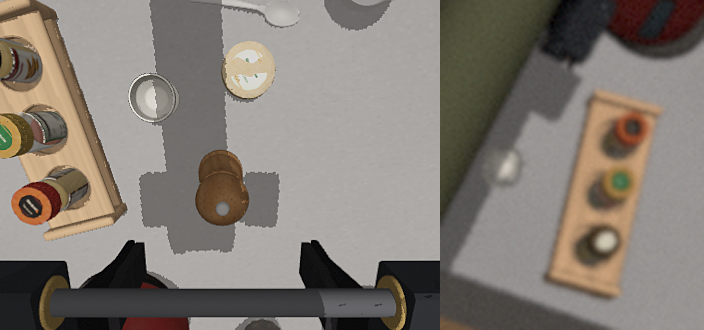

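Jar stands in the rack hole (right panel 603,243); the mill knob at (322,209) is as predicted.

Call:
step_arm(
  rows=[
    {"dx":-0.003,"dy":0,"dz":0.01,"rx":0,"ry":0,"rz":0},
    {"dx":-0.003,"dy":0,"dz":0.04,"rx":0,"ry":0,"rz":0},
    {"dx":-0.003,"dy":0,"dz":0.08,"rx":0,"ry":0,"rz":0},
    {"dx":-0.003,"dy":0,"dz":0.11,"rx":0,"ry":0,"rz":0},
    {"dx":-0.003,"dy":0,"dz":0.13,"rx":0,"ry":0,"rz":0},
    {"dx":-0.003,"dy":0,"dz":0.137,"rx":0,"ry":0,"rz":0},
    {"dx":-0.003,"dy":0,"dz":0.137,"rx":0,"ry":0,"rz":0},
    {"dx":-0.003,"dy":0,"dz":0.137,"rx":0,"ry":0,"rz":0},
  ],
)

```text
t: 22.9
tcp_pos: [0.5356, -0.0902, 0.123]
tool_rot: [180.0, 0.1, 169.1]
wrist_force: [-0.2, -0.4, 0.4]
grip_width: 0.999
```

Call:
step_arm(
  rows=[
    {"dx":0,"dy":0,"dz":0,"rx":0,"ry":0,"rz":0},
    {"dx":0,"dy":0,"dz":0,"rx":0,"ry":0,"rz":0},
    {"dx":0,"dy":0,"dz":0,"rx":0,"ry":0,"rz":0},
    {"dx":0,"dy":0,"dz":0,"rx":0,"ry":0,"rz":0},
    {"dx":0,"dy":0,"dz":0,"rx":0,"ry":0,"rz":0},
    {"dx":0,"dy":0,"dz":0,"rx":0,"ry":0,"rz":0},
    {"dx":0,"dy":0,"dz":0,"rx":0,"ry":0,"rz":0},
  ],
  hand=-1,
  squeeze=25,
)

```text
t: 23.78
tcp_pos: [0.5349, -0.0901, 0.1221]
tool_rot: [180.0, 0.0, 169.1]
wrist_force: [1.0, -0.9, 0.0]
grip_width: 0.538
```

Call:
step_arm(
  rows=[
    {"dx":0,"dy":0,"dz":-0.01,"rx":0,"ry":0,"rz":0},
    {"dx":0,"dy":0,"dz":-0.03,"rx":0,"ry":0,"rz":0},
    {"dx":0,"dy":0.0,"dz":-0.055,"rx":0,"ry":0,"rz":0},
    {"dx":0.006,"dy":0.02,"dz":-0.07,"rx":0,"ry":0,"rz":0},
    {"dx":0.017,"dy":0.06,"dz":-0.07,"rx":0,"ry":0,"rz":0},
    {"dx":0.03,"dy":0.11,"dz":-0.07,"rx":0,"ry":0,"rz":0},
    {"dx":0.044,"dy":0.16,"dz":-0.07,"rx":0,"ry":0,"rz":0},
    {"dx":0.058,"dy":0.21,"dz":-0.07,"rx":0,"ry":0,"rz":0},
    {"dx":0.072,"dy":0.26,"dz":-0.07,"rx":0,"ry":0,"rz":0},
    {"dx":0.085,"dy":0.31,"dz":-0.07,"rx":0,"ry":0,"rz":0},
    {"dx":0.095,"dy":0.35,"dz":-0.07,"rx":0,"ry":0,"rz":0},
    {"dx":0.1,"dy":0.3675,"dz":-0.07,"rx":0,"ry":0,"rz":0},
  ],
)

```text
t: 25.28
tcp_pos: [0.5049, 0.2924, 0.1921]
tool_rot: [180.0, -0.0, 169.3]
wrist_force: [0.5, -0.2, -0.7]
grip_width: 0.536
```

Call:
step_arm(
  rows=[
    {"dx":0,"dy":0,"dz":0,"rx":0,"ry":0,"rz":0},
    {"dx":0,"dy":0,"dz":0.01,"rx":0,"ry":0,"rz":0},
    {"dx":0,"dy":0,"dz":0.02,"rx":0,"ry":0,"rz":0},
    {"dx":0,"dy":0,"dz":0.025,"rx":0,"ry":0,"rz":0},
    {"dx":0,"dy":0,"dz":0.025,"rx":0,"ry":0,"rz":0},
    {"dx":0,"dy":0,"dz":0.025,"rx":0,"ry":0,"rz":0},
  ],
)

```text
t: 26.02
tcp_pos: [0.5062, 0.2896, 0.1673]
tool_rot: [180.0, 0.0, 169.1]
wrist_force: [0.0, -0.3, -1.0]
grip_width: 0.534
```

Run:
```python
from h import *
import pickle
P=optics.camera_params('wrist');im=optics.grab_frame('wrist');pickle.dump(P,open('w8.pkl','wb'))
s=readout.state();print(s['tcp_pos'],s['tool_rot'],s['grip_width'])
b=optics.grab_frame('scene')[120:220,210:330]
save('w8',np.hstack([cv2.resize(im[60:310,230:410],(432,600),interpolation=cv2.INTER_CUBIC),cv2.resize(b,(360,300),interpolation=cv2.INTER_CUBIC).repeat(2,0)[:600]]))
```

```text
[0.50618938 0.28972025 0.16743611] [1.79969073e+02 2.84308717e-02 1.69122059e+02] 0.5378262073899883
```

View pics/w8.png

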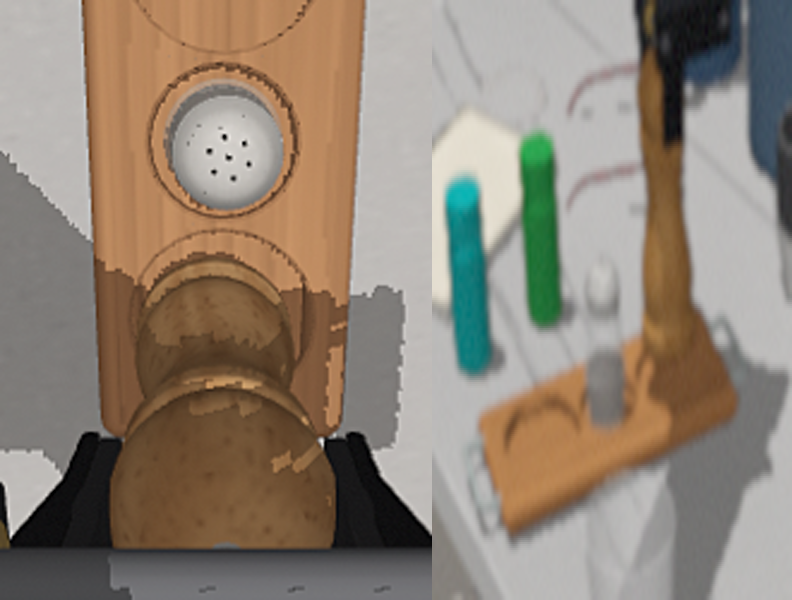

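Run:
```python
from h import *
import pickle
P=pickle.load(open('w8.pkl','rb'));f=lambda x,y:(230+x/2.4,60+y/2.4)
T=np.array([[np.cos(np.radians(-11)),np.sin(np.radians(-11))],[-np.sin(np.radians(-11)),np.cos(np.radians(-11))]])
for k,uv,z,r in[('well',f(222,231),.022,.038),('foot',f(213,253),.046,.029)]:
    p=onz('wrist',[uv],z,P)[0][:2]; b=T@p; b[0]+=r; print(k,(T.T@b).round(4))
print(onz('wrist',[f(133,310),f(310,310)],.022,P).round(4), onz('wrist',[f(142,300),f(288,300)],.046,P).round(4))
```

```text
well [0.5101 0.289 ]
foot [0.5048 0.2866]
[[0.498  0.2539 0.022 ]
 [0.5118 0.3257 0.022 ]] [[0.489  0.2622 0.046 ]
 [0.4994 0.3165 0.046 ]]
```

Call:
step_arm(
  rows=[
    {"dx":-0.0035,"dy":0.0028,"dz":0,"rx":0,"ry":0,"rz":0},
    {"dx":-0.0035,"dy":0.0028,"dz":0.008,"rx":0,"ry":0,"rz":0},
    {"dx":-0.0035,"dy":0.0028,"dz":0.016,"rx":0,"ry":0,"rz":0},
    {"dx":-0.0035,"dy":0.0028,"dz":0.024,"rx":0,"ry":0,"rz":0},
    {"dx":-0.0035,"dy":0.0028,"dz":0.029,"rx":0,"ry":0,"rz":0},
    {"dx":-0.0035,"dy":0.0028,"dz":0.032,"rx":0,"ry":0,"rz":0},
    {"dx":-0.0035,"dy":0.0028,"dz":0.0335,"rx":0,"ry":0,"rz":0},
    {"dx":-0.0035,"dy":0.0028,"dz":0.034,"rx":0,"ry":0,"rz":0},
    {"dx":-0.0035,"dy":0.0028,"dz":0.034,"rx":0,"ry":0,"rz":0},
  ],
)

```text
t: 27.25
tcp_pos: [0.5105, 0.2917, 0.1341]
tool_rot: [180.0, 0.1, 169.1]
wrist_force: [-0.5, -1.4, 5.0]
grip_width: 0.542
```

Call:
step_arm(
  rows=[
    {"dx":0,"dy":0,"dz":0,"rx":0,"ry":0,"rz":0},
    {"dx":0,"dy":0,"dz":0,"rx":0,"ry":0,"rz":0},
    {"dx":0,"dy":0,"dz":0,"rx":0,"ry":0,"rz":0},
    {"dx":0,"dy":0,"dz":0,"rx":0,"ry":0,"rz":0},
    {"dx":0,"dy":0,"dz":-0.015,"rx":0,"ry":0,"rz":0},
    {"dx":0,"dy":0,"dz":-0.04,"rx":0,"ry":0,"rz":0},
    {"dx":0,"dy":0,"dz":-0.08,"rx":0,"ry":0,"rz":0},
    {"dx":0,"dy":0,"dz":-0.12,"rx":0,"ry":0,"rz":0},
    {"dx":0,"dy":0,"dz":-0.12,"rx":0,"ry":0,"rz":0},
  ],
  hand=1,
)

```text
t: 28.38
tcp_pos: [0.512, 0.2927, 0.2582]
tool_rot: [179.6, 0.3, 169.1]
wrist_force: [0.2, 0.3, 0.8]
grip_width: 0.999
```

Call:
step_arm(
  rows=[
    {"dx":0.002,"dy":-0.04,"dz":0,"rx":0,"ry":0,"rz":0},
    {"dx":0.006,"dy":-0.1,"dz":0,"rx":0,"ry":0,"rz":0},
    {"dx":0.011,"dy":-0.16,"dz":0,"rx":0,"ry":0,"rz":0},
    {"dx":0.016,"dy":-0.22,"dz":0,"rx":0,"ry":0,"rz":0},
    {"dx":0.02,"dy":-0.28,"dz":0.02,"rx":0,"ry":0,"rz":0},
    {"dx":0.024,"dy":-0.325,"dz":0.04,"rx":0,"ry":0,"rz":0},
    {"dx":0.025,"dy":-0.34,"dz":0.07,"rx":0,"ry":0,"rz":0},
    {"dx":0.025,"dy":-0.34,"dz":0.1,"rx":0,"ry":0,"rz":0},
    {"dx":0.025,"dy":-0.34,"dz":0.1,"rx":0,"ry":0,"rz":0},
    {"dx":0.025,"dy":-0.34,"dz":0.1,"rx":0,"ry":0,"rz":0},
  ],
)

```text
t: 29.62
tcp_pos: [0.4218, -0.0372, 0.154]
tool_rot: [180.0, 0.1, 169.1]
wrist_force: [0.7, -0.4, -0.1]
grip_width: 0.995
```

Run:
```python
from h import *
import pickle
P=optics.camera_params('wrist');im=optics.grab_frame('wrist');pickle.dump(P,open('w9.pkl','wb'))
s=readout.state();print(s['tcp_pos'],s['tool_rot'],s['grip_width'])
save('w9',im); print(proj('wrist',[(.4205,-.037,.035)],P))
# mustard lid: tan/yellow mask
h=cv2.cvtColor(im,cv2.COLOR_RGB2HSV); m=cv2.inRange(h,(12,60,90),(30,255,255))
n,l,st,c=cv2.connectedComponentsWithStats(m)
for i in range(1,n):
    if st[i,4]>300: print(st[i],c[i].round(0))
```

```text
[ 0.42218281 -0.03715541  0.15434655] [1.79968301e+02 1.09458041e-01 1.69163937e+02] 1.0028838659474482
[[322.33664894 196.58045788]]
[    0     0   263   101 19277] [119.  39.]
[ 369    0  130   26 1734] [414.   8.]
[ 590   87   50  178 3919] [622. 202.]
[   0  119   88   29 1087] [ 35. 130.]
[    0   131   147   135 11234] [ 66. 199.]
[ 289  161   65   66 2164] [319. 193.]
```

Lid found at (321,194) against a prediction of (322,197). Going down on it.

Call:
step_arm(
  rows=[
    {"dx":0,"dy":0,"dz":0.02,"rx":0,"ry":0,"rz":0},
    {"dx":0,"dy":0,"dz":0.06,"rx":0,"ry":0,"rz":0},
    {"dx":0,"dy":0,"dz":0.095,"rx":0,"ry":0,"rz":0},
    {"dx":0,"dy":0,"dz":0.12,"rx":0,"ry":0,"rz":0},
    {"dx":0,"dy":0,"dz":0.133,"rx":0,"ry":0,"rz":0},
    {"dx":0,"dy":0,"dz":0.139,"rx":0,"ry":0,"rz":0},
    {"dx":0,"dy":0,"dz":0.139,"rx":0,"ry":0,"rz":0},
    {"dx":0,"dy":0,"dz":0.139,"rx":0,"ry":0,"rz":0},
  ],
)

```text
t: 30.68
tcp_pos: [0.4221, -0.0373, 0.0149]
tool_rot: [180.0, 0.1, 169.1]
wrist_force: [-1.2, 0.1, 1.3]
grip_width: 1.0
```

Call:
step_arm(
  rows=[
    {"dx":0,"dy":0,"dz":0,"rx":0,"ry":0,"rz":0},
    {"dx":0,"dy":0,"dz":0,"rx":0,"ry":0,"rz":0},
    {"dx":0,"dy":0,"dz":0,"rx":0,"ry":0,"rz":0},
    {"dx":0,"dy":0,"dz":0,"rx":0,"ry":0,"rz":0},
    {"dx":0,"dy":0,"dz":0,"rx":0,"ry":0,"rz":0},
    {"dx":0,"dy":0,"dz":0,"rx":0,"ry":0,"rz":0},
  ],
  hand=-1,
  squeeze=20,
)

```text
t: 31.42
tcp_pos: [0.4213, -0.0375, 0.0141]
tool_rot: [180.0, 0.0, 169.1]
wrist_force: [0.3, 0.6, 1.8]
grip_width: 0.707
```

Call:
step_arm(
  rows=[
    {"dx":0,"dy":0,"dz":-0.02,"rx":0,"ry":0,"rz":0},
    {"dx":0,"dy":0,"dz":-0.06,"rx":0,"ry":0,"rz":0},
    {"dx":0,"dy":0,"dz":-0.11,"rx":0,"ry":0,"rz":0},
    {"dx":-0.005,"dy":0.02,"dz":-0.15,"rx":0,"ry":0,"rz":0},
    {"dx":-0.005,"dy":0.07,"dz":-0.15,"rx":0,"ry":0,"rz":0},
    {"dx":0.01,"dy":0.12,"dz":-0.15,"rx":0,"ry":0,"rz":0},
    {"dx":0.03,"dy":0.17,"dz":-0.15,"rx":0,"ry":0,"rz":0},
    {"dx":0.05,"dy":0.22,"dz":-0.15,"rx":0,"ry":0,"rz":0},
    {"dx":0.08,"dy":0.27,"dz":-0.15,"rx":0,"ry":0,"rz":0},
    {"dx":0.105,"dy":0.31,"dz":-0.15,"rx":0,"ry":0,"rz":0},
    {"dx":0.1205,"dy":0.337,"dz":-0.15,"rx":0,"ry":0,"rz":0},
    {"dx":0.1205,"dy":0.337,"dz":-0.15,"rx":0,"ry":0,"rz":0},
  ],
)

```text
t: 32.92
tcp_pos: [0.3648, 0.3185, 0.1635]
tool_rot: [-180.0, -0.0, 169.4]
wrist_force: [-0.5, 0.2, -1.2]
grip_width: 0.701
```

Call:
step_arm(
  rows=[
    {"dx":0,"dy":0,"dz":0,"rx":0,"ry":0,"rz":0},
    {"dx":0,"dy":0,"dz":0.03,"rx":0,"ry":0,"rz":0},
    {"dx":0,"dy":0,"dz":0.07,"rx":0,"ry":0,"rz":0},
    {"dx":0,"dy":0,"dz":0.095,"rx":0,"ry":0,"rz":0},
    {"dx":0,"dy":0,"dz":0.11,"rx":0,"ry":0,"rz":0},
    {"dx":0,"dy":0,"dz":0.11,"rx":0,"ry":0,"rz":0},
    {"dx":0,"dy":0,"dz":0.11,"rx":0,"ry":0,"rz":0},
  ],
)

```text
t: 33.8
tcp_pos: [0.3674, 0.3166, 0.0552]
tool_rot: [179.9, 0.1, 169.1]
wrist_force: [-0.4, -0.3, -0.4]
grip_width: 0.697
```

Run:
```python
from h import *
import pickle
P=optics.camera_params('wrist');im=optics.grab_frame('wrist');pickle.dump(P,open('w10.pkl','wb'))
s=readout.state();print(s['tcp_pos'],s['tool_rot'],s['grip_width'])
b=optics.grab_frame('scene')[120:220,210:330]
save('w10',np.hstack([cv2.resize(im[60:310,230:410],(432,600),interpolation=cv2.INTER_CUBIC),np.vstack([cv2.resize(b,(360,300),interpolation=cv2.INTER_CUBIC)]*2)]))
```

```text
[0.36740048 0.31677586 0.05527894] [1.79887302e+02 7.35333291e-02 1.69098033e+02] 0.7017689717973229
```

View pics/w10.png

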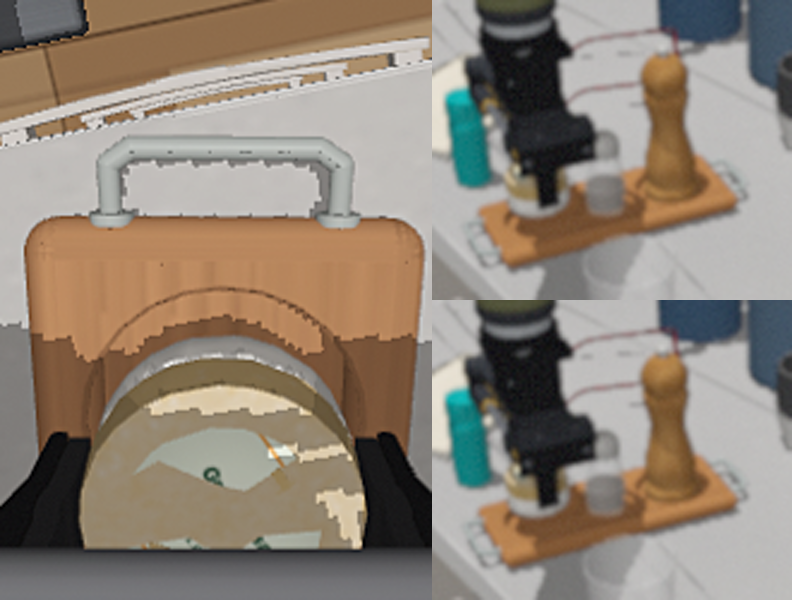

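Run:
```python
from h import *
import pickle
P=pickle.load(open('w10.pkl','rb'));f=lambda x,y:(230+x/2.4,60+y/2.4)
T=np.array([[np.cos(np.radians(-11)),np.sin(np.radians(-11))],[-np.sin(np.radians(-11)),np.cos(np.radians(-11))]])
for k,uv,z,r in[('well',f(222,288),.022,.038),('foot',f(223,336),.0412,.031)]:
    p=onz('wrist',[uv],z,P)[0][:2]; b=T@p; b[0]+=r; print(k,(T.T@b).round(4),b.round(4))
```

```text
well [0.3679 0.3165] [0.3007 0.3809]
foot [0.368  0.3167] [0.3008 0.3811]
```

Call:
step_arm(
  rows=[
    {"dx":0,"dy":0,"dz":0.008,"rx":0,"ry":0,"rz":0},
    {"dx":0,"dy":0,"dz":0.016,"rx":0,"ry":0,"rz":0},
    {"dx":0,"dy":0,"dz":0.023,"rx":0,"ry":0,"rz":0},
    {"dx":0,"dy":0,"dz":0.027,"rx":0,"ry":0,"rz":0},
    {"dx":0,"dy":0,"dz":0.029,"rx":0,"ry":0,"rz":0},
    {"dx":0,"dy":0,"dz":0.03,"rx":0,"ry":0,"rz":0},
    {"dx":0,"dy":0,"dz":0.03,"rx":0,"ry":0,"rz":0},
  ],
)

```text
t: 34.78
tcp_pos: [0.3662, 0.3159, 0.026]
tool_rot: [-179.9, -0.1, 169.1]
wrist_force: [-5.8, -4.7, 19.2]
grip_width: 0.698
```

Call:
step_arm(
  rows=[
    {"dx":0,"dy":0,"dz":-0.001,"rx":0,"ry":0,"rz":0},
    {"dx":0,"dy":0,"dz":-0.001,"rx":0,"ry":0,"rz":0},
    {"dx":0,"dy":0,"dz":-0.001,"rx":0,"ry":0,"rz":0},
    {"dx":0,"dy":0,"dz":-0.001,"rx":0,"ry":0,"rz":0},
    {"dx":0,"dy":0,"dz":-0.02,"rx":0,"ry":0,"rz":0},
    {"dx":0,"dy":0,"dz":-0.05,"rx":0,"ry":0,"rz":0},
    {"dx":0,"dy":0,"dz":-0.1,"rx":0,"ry":0,"rz":0},
    {"dx":0,"dy":0,"dz":-0.16,"rx":0,"ry":0,"rz":0},
    {"dx":0,"dy":0,"dz":-0.22,"rx":0,"ry":0,"rz":0},
    {"dx":-0.1,"dy":-0.03,"dz":-0.24,"rx":0,"ry":0,"rz":0},
    {"dx":-0.1,"dy":-0.03,"dz":-0.24,"rx":0,"ry":0,"rz":0},
    {"dx":-0.1,"dy":-0.03,"dz":-0.24,"rx":0,"ry":0,"rz":0},
  ],
  hand=1,
)

```text
t: 36.28
tcp_pos: [0.4622, 0.2651, 0.2646]
tool_rot: [-180.0, 0.1, 168.7]
wrist_force: [-0.3, 0.5, -0.8]
grip_width: 0.998
```

Run:
```python
from h import *
im=optics.grab_frame('wrist');s=optics.grab_frame('scene')[120:340,200:470];b=readout.state();print(b['t'],b['tcp_pos'],b['wrist_force'])
save('w11',np.hstack([cv2.resize(im[:270,200:560],(400,300)),cv2.resize(s,(400,300),interpolation=cv2.INTER_CUBIC)]))
P=optics.camera_params('wrist')
```

```text
36.375 [0.45861929 0.26800261 0.26355151] [-0.47423597  0.30733465  0.17416256]
```

View pics/w11.png

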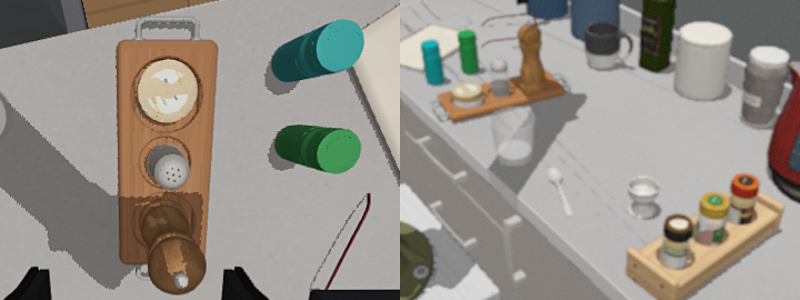

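All six pieces are upright in place. The mustard (167,90), salt (171,170) and mill (175,265) are in the wells, and the black, gold and red jars are in the rack. The glass and egg cup haven't moved.

```bash
python3 -c "
from h import *
workorder.job_done()"
```

```text
the job is handed in; nothing more can be done
```

The job is done and handed in at about 36 s. In order, I moved:
1. the salt from the rack to the small middle well of the cruet board
2. the black-capped jar into the freed rack hole
3. the pepper mill into the far large well
4. the mustard pot into the near large well

**Last checks:** In the final wrist and scene pictures all pieces stand upright in their places. The glass and egg cup look unmoved, and the gripper is clear and touching nothing. Each set-down touched at the height expected for its floor, with 4 to 19 N at the wrist.

**Disagreements:**
- On the left side, the wrist camera read up to about 7 mm further left than the fixed cameras. I lined up all four placements from close wrist views instead.
- The gripper closed to about 39 mm on the 44 mm salt shaker, and the shaker sat about 6 mm off-centre in the fingers. I corrected for that before setting it down.
- I viewed 16 pictures, two over the budget of 14.

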